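# Plug the counter microphone into its base unit

## Task

Lift the box of paper clips that somebody left on the talk-through base unit and set it down flat on the free counter, then take the microphone out of its parking dock and plug it into the base unit, feeling gently with its pin for the hidden socket until it drops in and sits fully home and upright. Leave the kraft carton, ink bottle and hand stamp where they stand.

Things in the scene. Friction and masses are not known exactly. Their poses are not given: they have to be found in the camera images.
- base_unit: Talk-through base unit: dark grey round desk unit, 124 mm across, 42 mm high, fixed to the counter. Origin on its axis at counter height, z up. In its top is a round well, 52 mm across, 3 mm deep, with a steel rim. The floor of the well is the flat black face of a socket, 39 mm above the counter. Talk key on its -x side, speaker slots on its +x side.
- well (a point): Centre of the well's floor, on the unit's axis. In this floor is the hidden socket: a vertical blind hole, bore 15.5 mm, with a concave 45 degree mouth 20.5 mm wide. It was mounted off centre, anywhere up to 8 mm in the unit's x and up to 8 mm in y. A black sprung plug (0.4 N at first, 1 N when deep) closes the mouth flush; the face round it is rigid and the socket does not shift.
- dock: Parking dock of the microphone: dark grey round block, 66 mm across, 34 mm high, fixed to the counter, with a vertical hole in its middle. Origin on its axis at counter height.
- microphone: Plug-in stub microphone, 102 mm long, 0.2 kg, at first upright in the dock, tip 10 mm above the counter. Origin at the tip (lower end) of its pin, z along its axis to its head. Fully home in the base unit its collar rests in the socket's concave mouth, the tip 26 mm below the well's floor, 13 mm above the counter.
- mic_grip (a point): Middle of the microphone's black grip sleeve, 52 mm from the tip, the place to hold it. From the tip: steel pin 14 mm in diameter, its end chamfered 2.5 mm to 9 mm wide; convex steel collar from 24 to 28.5 mm, up to 20 mm in diameter; grip sleeve 24 mm in diameter from 28.5 to 74 mm; neck 12 mm; dark head 21 mm in diameter with a red band, from 82 to 102 mm.
- clip_box: Mint-green and white carton of paper clips, 45 mm (its x) by 60 mm (its y) by 22 mm high, 0.06 kg, lying flat on the base unit over the well. Origin at the centre of its underside.
- the_hand_stamp: Rubber stamp standing close to the dock, black with a red ball knob, 27 mm across, 76 mm tall. Origin at the centre of its underside.
- ink_bottle: Blue ink bottle with a black cap standing close to the dock, 37 mm across, 76 mm tall. Origin at the centre of its underside.
- small_carton: Flat brown kraft carton, 102 mm (its x) by 124 mm (its y) by 26 mm high. Origin at the centre of its underside. All things not listed (book, calculator, bell, stapler, ruler, mug, cards) lie beyond x = 0.58 or more than 0.42 m to either side: the nearer counter holds the listed things only.
- staple_box: White and blue carton of staples on the counter near the base unit, 40 mm (its x) by 62 mm (its y) by 18 mm high, fixed. Origin at the centre of its underside.

How it is judged:
By the outcome, as a careful person would: the job done as asked, in the order asked, and still so for the second after the job is handed in, with the robot touching nothing.
It also fails if it takes over 72 s, if anything falls off the work surface, if the arm or the gripper's body presses on something with over 40 N, if the wrist force passes 120 N, or if a joint passes its speed limit or range.

## Robot

A 6-joint arm with a two-finger parallel gripper is mounted at the origin on a cart in front of the work surface, level with it; the furniture and walls round the work are solid. World frame = base frame: x ahead of the robot, y to its left, z up, the work surface at z = 0. Lengths are in m, angles in rad, forces in N, time in s.
With the tool pointing down it reaches from about 0.325 to 0.85 m from the base axis. Payload 15.5 kg.
Tool frame: the origin (TCP) lies between the finger pads; the fingertips stand 22 mm ahead of it and the grasp point (between the pads) lies 3 mm ahead of it; z points along the fingers, y is the line along which they close (so a half turn about z gives the same grasp; the last joint's range is limited). The gripper opens to 91 mm and grips with 3 to 60 N. Pads are 32 mm wide; open, the fingers measure 118 mm over their backs; the gripper's body (76 mm by 178 mm) begins 60 mm behind the grasp point.
Start: joints at [1.216, 0.494, 1.345, -0, 1.302, -0.096], TCP at [0.16, 0.604, 0.236] pointing down, gripper open.
Joint ranges: [-2.91, 2.91], [-0.82, 2.16], [0.22, 2.67], [-1.22, 4.37], [0.12, 2.79], [-3.08, 3.08]. Speed limits (rad/s): [1.89, 1.89, 2.57, 3.01, 3.01, 3.01].

## Interface

Orientations are given as a unit quaternion [x, y, z, w].
In Python, from workcell import robot gives the robot as it stands.
- The arm moves only by the shell command python3 -m inch 'ROWS' [OPENING] [FORCE]. ROWS is a JSON object of lists of equal length, an entry for each row: "offset": the shift along the tool's x, y, z in m, a list of three; "delta_rot": the turn, a rotation vector about the tool's x, y, z in rad, a list of three. In form: {"offset": [[x, y, z], ...], "delta_rot": [[rx, ry, rz], ...]}. A call has 1 to 5 rows; each row shifts and turns the commanded pose from where the row before left it, along the tool's axes as they then stand; what a row does not reach is not made up. A row lasts 1/8 s, in which the tool goes at most 62.5 mm and 10.7 degrees, less where a joint would pass 70% of its speed; a pose out of reach is approached as far as the arm can. A call with a gripper value outside its range is refused whole. OPENING is the closure in counts, from 0 (fully open) to 255 (shut), set as the call begins (- or left out, the last holds). The fingers move at their own pace and stop on an object; FORCE is the grip in N (left out, the last holds). Time passes only in rows, so rows that do not move let the fingers close. It gives the time, the measured TCP pose, the force, the opening and the grip force at its end, in the units of the state.
- robot.get_state(): the state, without advancing time (a new reading comes with each control period).
- robot.snapshot(name): name is "side" or "top" or "wrist"; returns the picture (400x640x3 uint8, red, green, blue); there is no depth.
- robot.camera_model(name): a dict with "vfov" (degrees; the focal length in pixels is half the picture's height over the tangent of half this angle, whatever the lens; pixels are square), "cx", "cy" (the principal point, pixels), "R" (3x3) and "t" (3): a world point X has camera coordinates R X + t. Camera axes: x right, y down, z forward; pixel columns grow to the right and rows downward; lengths in m; the calibration is good to about 2 mm. A picture is of the moment at which its call begins: read the wrist's pose just before it. camera_model takes no time and is no camera call; for the wrist camera it gives the pose at the moment of the call.
- robot.close_job(): hands the job in; it is judged then, once.
The state is a dict: "t": time; "joint_positions": joint angles; "qvel": joint speeds; "joint_efforts": joint torques, N m; "tool_pos": TCP position; "tool_rot": TCP orientation; "force": force on the tool from outside, world axes, zero at the start; "torque": the same for the moment, N m; "opening": opening from 0.0 (shut) to 1.0 (fully open); "finger_force": force on a finger pad.
Only numpy, scipy, OpenCV 4.12 (cv2) and the standard library are available. Lean on these libraries where they do the work, as an engineer would, in place of code of your own. Each camera call takes 0.05 s, during which the arm holds its last target. There are 200 camera calls.

## Working session

There is one attempt and no reset: what is moved stays moved. The work goes in short steps, Python scripts to look and compute and a shell command to move; the robot and the scene stay as the last step left them, time stands still between calls to the robot, and variables do not carry over. Pictures are saved under pics/ and viewed, at most 11 in all, crops included, and the job is handed in when it is done.

```bash
mkdir -p pics; ls
python3 - <<'E'
from workcell import robot
import cv2,numpy as np
print(robot.get_state())
for n in("side","top","wrist"):
    m=robot.camera_model(n); print(n,m)
    im=robot.snapshot(n); cv2.imwrite(f"pics/{n}0.png",im[:,:,::-1])
E
```

```text
pics
{'t': 0.0, 'joint_positions': array([ 1.21650350e+00,  4.94175819e-01,  1.34612479e+00,  1.63611116e-05,
        1.30249534e+00, -9.54876219e-02]), 'qvel': array([-1.34579487e-05,  3.67569384e-04, -7.01961650e-04,  1.20766060e-03,
        6.30225517e-04,  6.60431044e-04]), 'joint_efforts': array([-1.92950320e-03, -8.78792381e+01, -3.81852365e+01,  7.06194411e-02,
        5.31991082e-02, -2.08092315e-04]), 'tool_pos': array([0.15981645, 0.60386097, 0.23534497]), 'tool_rot': array([ 1.29043895e-01,  9.91638700e-01, -5.84740246e-04, -1.41855386e-04]), 'force': array([ 0.02674896, -0.93022545, -0.04491203]), 'torque': array([-0.03308098, -0.0373944 ,  0.01046475]), 'finger_force': 0.0, 'opening': 1.0001315436745073}
side {'vfov': 55.87059754712989, 'cx': 316.82621045932564, 'cy': 194.74579868582273, 'R': array([[-0.99082331, -0.13513683, -0.00268352],
       [-0.04883121,  0.37640222, -0.92516857],
       [ 0.12603443, -0.91654755, -0.37954699]]), 't': array([0.49210949, 0.07972902, 0.96131139])}
top {'vfov': 49.97290795963072, 'cx': 315.940433337108, 'cy': 196.02577836539916, 'R': array([[-0.00482784, -0.99986606,  0.01563839],
       [-0.99802648,  0.00383866, -0.06267703],
       [ 0.06260861, -0.01591012, -0.99791133]]), 't': array([0.00134932, 0.47645202, 1.2358858 ])}
wrist {'vfov': 64.78814495749069, 'cx': 310.6434091766289, 'cy': 200.92586190077674, 'R': array([[ 0.2555186 ,  0.96680362, -0.00100387],
       [ 0.93246758, -0.24616932,  0.26439532],
       [ 0.25537123, -0.068494  , -0.96441387]]), 't': array([-0.62501839, -0.02975343,  0.3902654 ])}
```

View pics/top0.png

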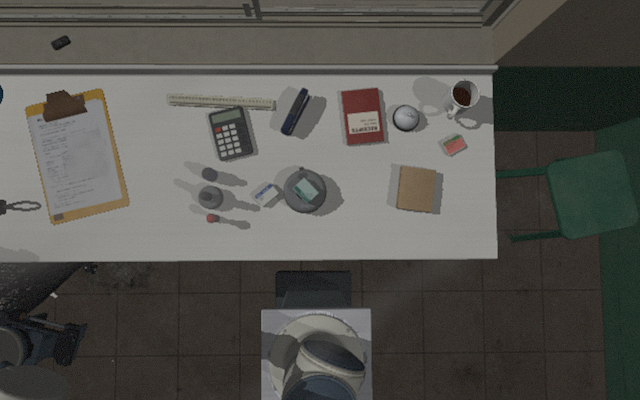

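View pics/side0.png

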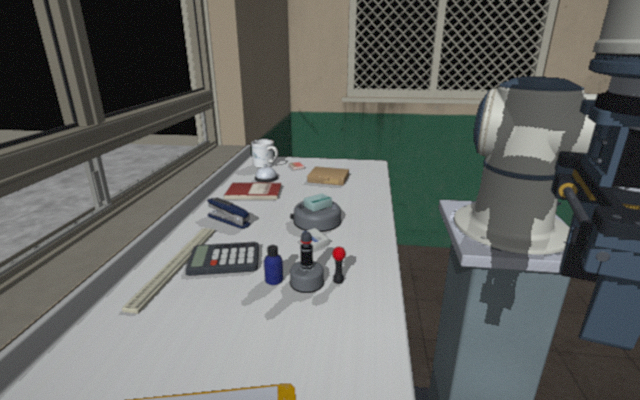

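The top view shows the base unit at about (305,190) with the mint box at (306,189), staple box (265,195), dock with microphone (210,197), ink bottle (209,173), stamp (213,219) and kraft carton (416,189). The side view shows the same things: base unit (317,213), mic head (306,240), dock (307,277), ink bottle (273,267), stamp (339,262).

```bash
cat > h.py <<'E'
import numpy as np, cv2
from scipy.spatial.transform import Rotation as Ro
from workcell import robot
def foc(m): return 200/np.tan(np.radians(m["vfov"]/2))
def ray(m,p):
    d=np.array([(p[0]-m["cx"])/foc(m),(p[1]-m["cy"])/foc(m),1.]); R=np.array(m["R"])
    d=R.T@d; return -R.T@np.array(m["t"]), d/np.linalg.norm(d)
def plane(m,p,z):
    c,d=ray(m,p); return c+d*(z-c[2])/d[2]
def proj(m,X):
    q=np.array(m["R"])@X+m["t"]; return np.array([m["cx"],m["cy"]])+foc(m)*q[:2]/q[2]
def tri(obs):
    A=0;b=0;rs=[ray(m,p) for m,p in obs]
    for c,d in rs:
        P=np.eye(3)-np.outer(d,d); A=A+P; b=b+P@c
    X=np.linalg.solve(A,b); return X, [round(1e3*np.linalg.norm((np.eye(3)-np.outer(d,d))@(X-c)),1) for c,d in rs]
def snap(n,f):
    m=robot.camera_model(n); im=robot.snapshot(n)[:,:,::-1].copy(); cv2.imwrite(f"pics/{f}.png",im)
    np.save(f"pics/{f}.npy",m,allow_pickle=True); return m,im
def load(f): return np.load(f"pics/{f}.npy",allow_pickle=True).item(),cv2.imread(f"pics/{f}.png")
def totool(X,s=None):
    s=s or robot.get_state(); return Ro.from_quat(s["tool_rot"]).inv().apply(np.array(X)-s["tool_pos"])
E
python3 - <<'E'
from h import *
np.set_printoptions(precision=4,suppress=True)
mt=robot.camera_model("top"); ms=robot.camera_model("side"); mw=robot.camera_model("wrist")
for n,p,z in [("base",(305,190),.042),("box",(306,189),.064),("staple",(265,195),.018),("dock",(210,197),.034),("ink",(209,173),.076),("stamp",(213,219),.076),("kraft",(416,189),.026)]:
    print(n,plane(mt,p,z))
print("box tri",tri([(mt,(306,189)),(ms,(318,202))]))
print("mic head tri",tri([(mt,(210,197)),(ms,(306,240))]))
print("ink",tri([(mt,(209,173)),(ms,(273,249))]),"stamp",tri([(mt,(213,219)),(ms,(339,253))]))
s=robot.get_state(); T=Ro.from_quat(s["tool_rot"]); c=ray(mw,(320,200))[0]
print("cam in tool",T.inv().apply(c-s["tool_pos"]), (T.inv().as_matrix()@np.array(mw["R"]).T), T.as_matrix())
E
```

```text
base [0.4921 0.0308 0.042 ]
box [0.4932 0.0278 0.064 ]
staple [0.4798 0.1472 0.018 ]
dock [0.4736 0.3025 0.034 ]
ink [0.5377 0.2963 0.076 ]
stamp [0.4104 0.2839 0.076 ]
kraft [ 0.4951 -0.2911  0.026 ]
box tri (array([0.492 , 0.0277, 0.0513]), [np.float64(2.3), np.float64(2.3)])
mic head tri (array([0.474 , 0.2911, 0.0857]), [np.float64(3.6), np.float64(3.6)])
ink (array([0.5401, 0.299 , 0.0656]), [np.float64(1.2), np.float64(1.2)]) stamp (array([0.4123, 0.2876, 0.06  ]), [np.float64(1.8), np.float64(1.8)])
cam in tool [ 0.0747  0.0005 -0.1482] [[ 0.0004 -0.9644 -0.2645]
 [ 1.      0.0004  0.0002]
 [-0.0001 -0.2645  0.9644]] [[-0.9667  0.2559 -0.0003]
 [ 0.2559  0.9667 -0.0009]
 [ 0.0001 -0.0009 -1.    ]]
```

```bash
Z='[0,0,0]'; python3 -m inch '{"offset":[[-0.046,-0.04,0],[-0.046,-0.04,0],[-0.046,-0.04,0],[-0.046,-0.04,0]],"delta_rot":[[0,0,0],[0,0,0],[0,0,0],[0,0,0]]}' 0 20; python3 -m inch '{"offset":[[-0.046,-0.04,0],[-0.046,-0.04,0],[-0.046,-0.04,0],[-0.046,-0.04,0],[0,0,0]],"delta_rot":[[0,0,0],[0,0,0],[0,0,0],[0,0,0],[0,0,0]]}'
python3 - <<'E'
from h import *
print(robot.get_state()["tool_pos"]); snap("wrist","w1")
E
python3 -m inch '{"offset":[[-0.01,-0.05,0],[-0.01,-0.05,0],[-0.01,-0.05,0],[0,0,0]],"delta_rot":[[0,0,0],[0,0,0],[0,0,0],[0,0,0]]}'
python3 - <<'E'
from h import *
print(robot.get_state()["tool_pos"]); snap("wrist","w2")
a=[load(f)[1] for f in("w1","w2")]
cv2.imwrite("pics/w12.png",cv2.resize(np.vstack(a),(480,600),interpolation=cv2.INTER_AREA))
E
```

```text
t: 0.65
tool_pos: [0.2976, 0.4008, 0.2359]
tool_rot: [0.129, 0.992, -0.0, 0.0]
force: [2.3, 0.8, 0.5]
opening: 0.998
finger_force: 0.0
t: 1.27
tool_pos: [0.4358, 0.1975, 0.2359]
tool_rot: [0.132, 0.991, -0.0, 0.0]
force: [-0.3, 0.0, 1.0]
opening: 1.002
finger_force: 0.0
[0.43582877 0.19753991 0.23585453]
t: 1.82
tool_pos: [0.4238, 0.0466, 0.2359]
tool_rot: [0.13, 0.991, -0.0, -0.0]
force: [0.3, -0.0, -0.7]
opening: 1.002
finger_force: 0.0
[0.42380797 0.04661546 0.23592569]
```

View pics/w2.png

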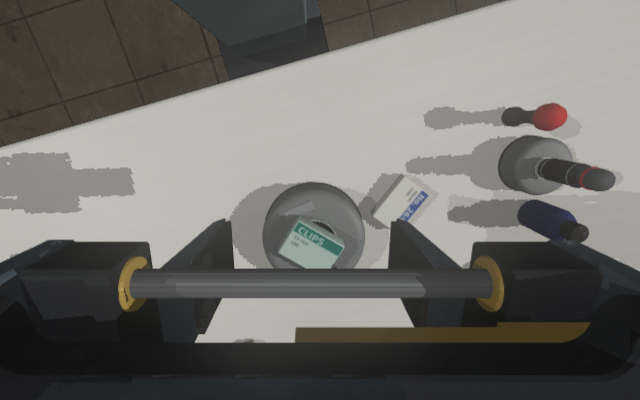

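The wrist view shows the base unit at about (313,230), its clip box on top at (311,243) partly hidden by the gripper bar, staple box (401,202), dock (536,163), mic head (598,180), stamp knob (550,117) and ink cap (575,232). I shift outward for a clear view and segment.

```bash
python3 -m inch '{"offset":[[-0.05,0,0],[-0.04,0,0],[0,0,0]],"delta_rot":[[0,0,0],[0,0,0],[0,0,0]]}'
python3 - <<'E'
from h import *
np.set_printoptions(precision=4,suppress=True)
print(robot.get_state()["tool_pos"]); snap("wrist","w3")
out=[]
for f in("w1","w2","w3"):
    m,im=load(f); b,g,r=[im[:,:,i].astype(int) for i in range(3)]
    c=proj(m,[.492,.03,.05])
    mk=((g-r>12)|((np.minimum(r,g)>175))).astype(np.uint8)
    Y,X=np.mgrid[:400,:640]; mk[np.hypot(X-c[0],Y-c[1])>48]=0
    cs=cv2.findContours(mk,0,2)[0]; k=max(cs,key=cv2.contourArea)
    rc=cv2.minAreaRect(k); print(f,"proj",c,rc,cv2.contourArea(k))
    bx=cv2.boxPoints(rc)
    for z in(.064,): print([np.round(plane(m,p,z)[:2],4).tolist() for p in bx])
    v=cv2.resize(im[max(0,int(c[1])-75):int(c[1])+75,int(c[0])-100:int(c[0])+100],(800,600),interpolation=2); cv2.imwrite(f"pics/{f}c.png",v)
    print("crop org",int(c[0])-100,max(0,int(c[1])-75))
E
```

```text
t: 2.25
tool_pos: [0.5136, 0.0264, 0.2356]
tool_rot: [0.128, 0.992, 0.0, 0.0]
force: [-0.8, -0.3, 0.3]
opening: 1.0
finger_force: 0.0
[0.5136 0.0264 0.2356]
w1 proj [184.1148 267.7234] ((164.4769287109375, 257.9154052734375), (16.124515533447266, 27.907812118530273), 29.744882583618164) 286.5
[[0.4749, 0.0024], [0.4518, 0.0284], [0.4646, 0.0397], [0.4882, 0.0138]]
crop org 84 192
w2 proj [311.5314 245.8954] ((311.9000244140625, 247.7000274658203), (55.90169906616211, 40.696434020996094), 26.56505012512207) 1902.5
[[0.4852, -0.0067], [0.4497, 0.0241], [0.4914, 0.0691], [0.5291, 0.0391]]
crop org 211 170
w3 proj [308.1207 165.8355] ((307.1922912597656, 165.4615478515625), (58.520870208740234, 45.48542022705078), 33.6900634765625) 2431.5
[[0.4823, -0.0074], [0.4524, 0.0276], [0.4962, 0.067], [0.5283, 0.0322]]
crop org 208 90
```

View pics/w3c.png

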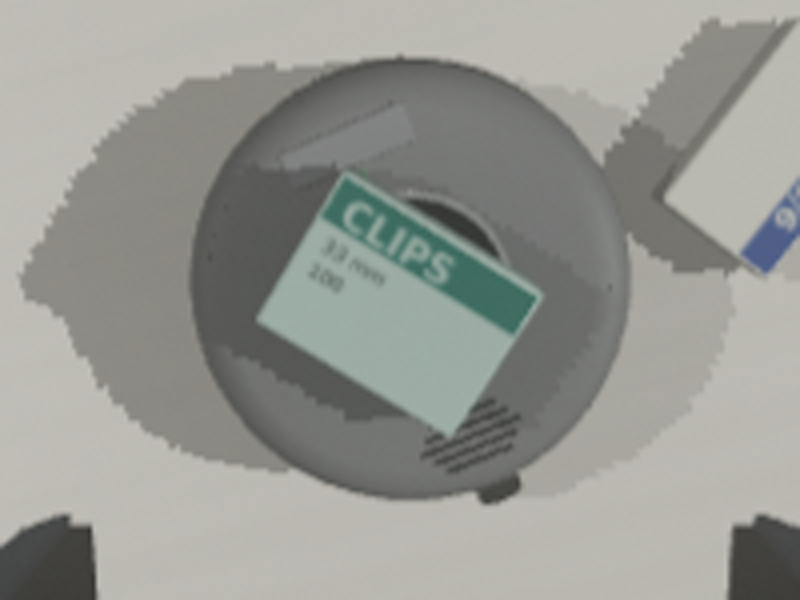

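The crop shows the box corners at (344,170), (543,296), (452,437) and (257,318) in crop pixels. The base outline is centred at (410,278), the speaker slots are at (472,443), the talk key is opposite at (345,140), and the staple box is at upper right.

Run:
```python
from h import *
np.set_printoptions(precision=4,suppress=True)
m3,im3=load("w3")
C=[np.array(p)/4+(208,90) for p in((344,170),(543,296),(452,437),(257,318))]
P=np.array([plane(m3,p,.064)[:2] for p in C]); print(P,P.mean(0)); E=np.diff(np.vstack([P,P[:1]]),axis=0); print("edges",np.linalg.norm(E,axis=1),np.degrees(np.arctan2(E[:,1],E[:,0])))
obs=[]
for f in("w1","w2","w3"):
    m,im=load(f); b,g,r=[im[:,:,i].astype(int) for i in range(3)]
    mk=(g-r>30).astype(np.uint8); c=proj(m,[.48,.025,.06]); Y,X=np.mgrid[:400,:640]; mk[np.hypot(X-c[0],Y-c[1])>60]=0
    M=cv2.moments(mk,True); 
    if M["m00"]>0: obs.append((m,(M["m10"]/M["m00"],M["m01"]/M["m00"]))); print(f,M["m00"],obs[-1][1])
print("green strip",tri(obs), tri(obs[-2:]))
mt,ims=load("w3")[0],0
c=np.array((410,278))/4+(208,90); print("base ctr z.03-.04", plane(m3,c,.036), "slots",plane(m3,np.array((472,443))/4+(208,90),.042),"key",plane(m3,np.array((345,140))/4+(208,90),.042))
s=robot.get_state();print(s["tool_pos"],Ro.from_quat(s["tool_rot"]).as_matrix())
```

```text
[[ 0.4541  0.0256]
 [ 0.4973  0.0663]
 [ 0.5275  0.0347]
 [ 0.4842 -0.0058]] [0.4908 0.0302]
edges [0.0593 0.0437 0.0593 0.0435] [  43.2712  -46.2898 -136.8732  133.7067]
w1 106.0 (166.83018867924528, 252.23584905660377)
w2 436.0 (318.79128440366975, 239.19724770642202)
w3 541.0 (315.89833641404806, 154.3493530499076)
green strip (array([0.469 , 0.0409, 0.0858]), [np.float64(11.7), np.float64(3.3), np.float64(8.9)]) (array([0.4806, 0.0412, 0.064 ]), [np.float64(0.0), np.float64(0.0)])
base ctr z.03-.04 [0.488  0.0337 0.036 ] slots [0.5365 0.0389 0.042 ] key [0.4476 0.0266 0.042 ]
[0.5119 0.0266 0.2354] [[-0.9671  0.2543 -0.0007]
 [ 0.2543  0.9671  0.0004]
 [ 0.0008  0.0002 -1.    ]]
```

```bash
python3 -m inch '{"offset":[[0.0213,-0.0019,0],[0,0,0],[0,0,0],[0,0,0.03],[0,0,0.03]],"delta_rot":[[0,0,-0.169],[0,0,-0.169],[0,0,-0.169],[0,0,-0.169],[0,0,-0.169]]}'; python3 -m inch '{"offset":[[0,0,0.03],[0,0,0]],"delta_rot":[[0,0,-0.171],[0,0,0]]}'
python3 - <<'E'
from h import *
s=robot.get_state(); R=Ro.from_quat(s["tool_rot"]).as_matrix(); print(s["tool_pos"],np.degrees(np.arctan2(R[1,1],R[0,1])),R[:,2], totool([.4908,.0302,.067]))
E
```

```text
t: 2.92
tool_pos: [0.4894, 0.0302, 0.1755]
tool_rot: [-0.292, 0.956, 0.0, 0.0]
force: [0.0, 0.8, 0.3]
opening: 1.0
finger_force: 0.0
t: 3.18
tool_pos: [0.4883, 0.0299, 0.1447]
tool_rot: [-0.37, 0.929, 0.001, -0.002]
force: [0.0, 0.2, 0.2]
opening: 1.002
finger_force: 0.0
[0.48825458 0.02994102 0.14466957] 133.42205888820214 [-4.24103832e-03  4.35351635e-04 -9.99990912e-01] [-0.00224276 -0.00181251  0.07765818]
```

```bash
python3 -m inch '{"offset":[[-0.002,-0.002,0.03],[0,0,0.03],[0,0,0.015],[0,0,0]],"delta_rot":[[0,0,0],[0,0,0],[0,0,0],[0,0,0]]}'; python3 -m inch '{"offset":[[0,0,0.003],[0,0,0],[0,0,0],[0,0,0],[0,0,0]],"delta_rot":[[0,0,0],[0,0,0],[0,0,0],[0,0,0],[0,0,0]]}' 160 8
```

```text
t: 3.68
tool_pos: [0.4928, 0.0292, 0.0713]
tool_rot: [-0.368, 0.93, 0.0, -0.0]
force: [-0.0, -0.4, -0.1]
opening: 0.999
finger_force: 0.0
t: 4.3
tool_pos: [0.4932, 0.0285, 0.068]
tool_rot: [-0.37, 0.929, -0.0, 0.0]
force: [0.6, -0.1, 1.4]
opening: 0.493
finger_force: 8.0
```

```bash
python3 -m inch '{"offset":[[0,0,-0.03],[0,0,-0.03],[0.0443,-0.0308,0],[0.0443,-0.0308,0],[0.0443,-0.0308,0]],"delta_rot":[[0,0,0],[0,0,0],[0,0,0],[0,0,0],[0,0,0]]}'; python3 -m inch '{"offset":[[0,0,0],[0,0,0.05],[0,0,0.035],[0,0,0.012],[0,0,0]],"delta_rot":[[0,0,0],[0,0,0],[0,0,0],[0,0,0],[0,0,0]]}'
```

```text
t: 4.92
tool_pos: [0.4596, -0.1314, 0.1281]
tool_rot: [-0.37, 0.929, -0.0, 0.0]
force: [1.1, -0.4, -1.4]
opening: 0.491
finger_force: 8.0
t: 5.55
tool_pos: [0.46, -0.1295, 0.0308]
tool_rot: [-0.37, 0.929, 0.0, -0.0]
force: [0.4, -0.4, -0.2]
opening: 0.494
finger_force: 8.0
```

```bash
python3 -m inch '{"offset":[[0,0,0.003],[0,0,0.002],[0,0,0]],"delta_rot":[[0,0,0],[0,0,0],[0,0,0]]}'; python3 -m inch '{"offset":[[0,0,0],[0,0,0],[0,0,0]],"delta_rot":[[0,0,0],[0,0,0],[0,0,0]]}' 0;  python3 -m inch '{"offset":[[0,0,-0.05],[0,0,-0.06],[0,0,-0.06],[0,0,0]],"delta_rot":[[0,0,0],[0,0,0],[0,0,0],[0,0,0]]}'
```

```text
t: 5.92
tool_pos: [0.4603, -0.13, 0.0263]
tool_rot: [-0.37, 0.929, -0.0, 0.0]
force: [0.1, 0.4, -0.3]
opening: 0.487
finger_force: 8.0
t: 6.3
tool_pos: [0.4601, -0.13, 0.026]
tool_rot: [-0.37, 0.929, -0.0, 0.0]
force: [-0.3, 0.0, 0.1]
opening: 0.792
finger_force: 0.0
t: 6.8
tool_pos: [0.462, -0.1308, 0.2]
tool_rot: [-0.37, 0.929, -0.003, 0.003]
force: [-0.7, 0.2, -1.7]
opening: 0.997
finger_force: 0.0
```

```bash
python3 -m inch '{"offset":[[-0.0485,0.028,0],[-0.0485,0.028,0],[-0.0485,0.028,0],[0,0,0.015],[0,0,0.015]],"delta_rot":[[0,0,0],[0,0,0],[0,0,0],[0,0,0.152],[0,0,0.152]]}'; python3 -m inch '{"offset":[[0,0,0.015],[0,0,0],[0,0,0],[0,0,0]],"delta_rot":[[0,0,0.152],[0,0,0.152],[0,0,0.15],[0,0,0]]}'
python3 - <<'E'
from h import *
print(robot.get_state()["tool_pos"]); m,im=snap("wrist","w4")
v=cv2.resize(im[110:260,210:410],(800,600),interpolation=2); v=cv2.convertScaleAbs(v,alpha=1.6); cv2.imwrite("pics/w4c.png",v)
E
python3 -m inch '{"offset":[[0.015,0.03,0],[0.01,0.02,0],[0,0,0]],"delta_rot":[[0,0,0],[0,0,0],[0,0,0]]}'
python3 - <<'E'
from h import *
print(robot.get_state()["tool_pos"]); m,im=snap("wrist","w5"); snap("top","t5")
E
```

```text
t: 7.42
tool_pos: [0.5077, 0.0319, 0.1647]
tool_rot: [-0.223, 0.975, 0.0, -0.0]
force: [-0.1, 0.4, -0.5]
opening: 0.995
finger_force: 0.0
t: 7.92
tool_pos: [0.5076, 0.0311, 0.1502]
tool_rot: [0.0, 1.0, 0.0, -0.001]
force: [-0.3, 0.1, -0.8]
opening: 1.0
finger_force: 0.0
[0.50760233 0.03105654 0.1502099 ]
t: 8.35
tool_pos: [0.4824, 0.0819, 0.1507]
tool_rot: [-0.002, 1.0, 0.0, -0.0]
force: [0.2, -0.6, -0.3]
opening: 1.002
finger_force: 0.0
[0.48236478 0.08190096 0.150742  ]
```

View pics/w4c.png

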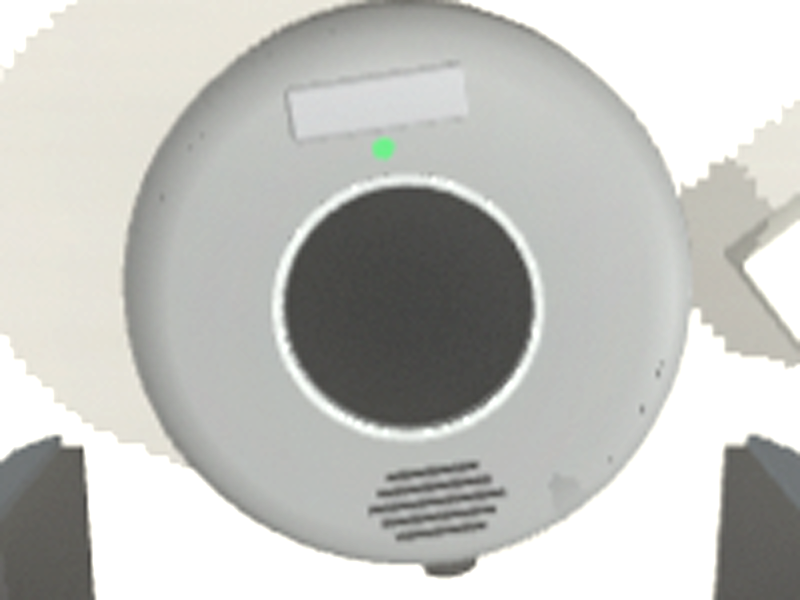

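View pics/w5.png

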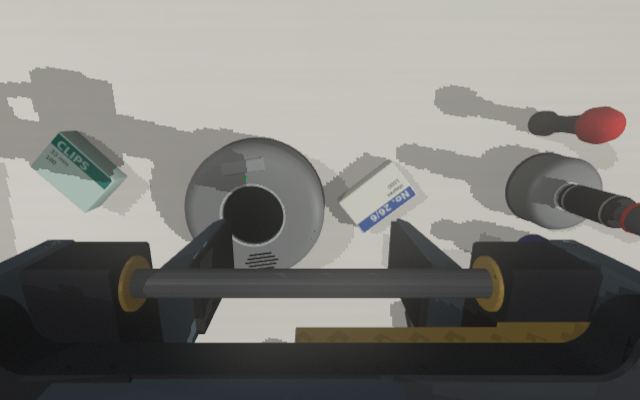

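w4c shows the empty well (black disc at crop (409,307), slots at (438,502)), no seam visible. w5 shows the clip box lying flat at (75,170) on the counter, base well (252,214), staple box (385,195), dock (553,190), stamp knob (600,125).

Run:
```python
from h import *
np.set_printoptions(precision=4,suppress=True)
obs=[]
for f,c in(("w4",(312,187)),("w5",(252,214))):
    m,im=load(f); g=cv2.cvtColor(im,6)
    mk=(g<70).astype(np.uint8)
    n,l,st,ce=cv2.connectedComponentsWithStats(mk); k=l[c[1],c[0]]; print(f,g[c[1],c[0]],st[k])
    ct=max(cv2.findContours((l==k).astype(np.uint8),0,1)[0],key=cv2.contourArea); e=cv2.fitEllipse(ct); print(e)
    obs.append((m,e[0])); print([plane(m,e[0],z) for z in(.039,.042)], "diam mm",1e3*max(e[1])/foc(m)*(ray(m,(0,0))[0][2]-.04))
print(tri(obs))
m4=load("w4")[0]; a=plane(m4,np.array((438,502))/4+(210,110),.042)-plane(m4,np.array((409,307))/4+(210,110),.042); print("unit yaw",np.degrees(np.arctan2(a[1],a[0])))
m5=load("w5")[0]; print("dock",plane(m5,(549,193),.034),"clip box",plane(m5,(73,165),.022),totool([.49,.25,.19]))
```

```text
w4 44 [ 281  157   62   60 2874]
((311.6752014160156, 186.1475830078125), (58.559410095214844, 60.662269592285156), 87.85787963867188)
[array([0.4911, 0.0325, 0.039 ]), array([0.4905, 0.0325, 0.042 ])] diam mm 49.75061485784179
w5 38 [    0   187   640   213 79062]
((305.9925842285156, 321.3994140625), (192.5733642578125, 621.9229736328125), 90.6422348022461)
[array([0.5983, 0.0786, 0.039 ]), array([0.5961, 0.0786, 0.042 ])] diam mm 511.0113410865443
(array([0.4459, 0.0566, 0.2456]), [np.float64(24.8), np.float64(24.8)])
unit yaw 8.356369320591003
dock [0.4724 0.2888 0.034 ] clip box [ 0.4517 -0.1276  0.022 ] [-0.0069  0.1692 -0.0392]
```

```bash
python3 -m inch '{"offset":[[-0.002,0.045,-0.01],[-0.002,0.045,-0.01],[-0.002,0.045,-0.01],[-0.001,0.034,-0.01],[0,0,0]],"delta_rot":[[0,0,0],[0,0,0],[0,0,0],[0,0,0],[0,0,0]]}'
python3 - <<'E'
from h import *
print(robot.get_state()["tool_pos"]); snap("wrist","w6")
E
python3 -m inch '{"offset":[[0,0.06,0],[0,0.02,0],[0,0,0]],"delta_rot":[[0,0,0],[0,0,0],[0,0,0]]}'
python3 - <<'E'
from h import *
print(robot.get_state()["tool_pos"]); snap("wrist","w7")
a=[cv2.resize(load(f)[1][50:260,180:530],(800,480))[:,:] for f in("w6","w7")]
a=[cv2.convertScaleAbs(cv2.resize(load(f)[1][20:260,x:x+320],(800,600)),alpha=1.4)[:, :] for f,x in(("w6",220),("w7",140))]
cv2.imwrite("pics/w67.png",np.vstack([cv2.resize(i,(400,300),interpolation=3) for i in a]))
m,im=load("w5"); g=cv2.cvtColor(im,6); mk=(g<70).astype(np.uint8); mk[:,:200]=0;mk[:,300:]=0;mk[244:]=0
ct=max(cv2.findContours(mk,0,1)[0],key=cv2.contourArea)[:,0]; ct=ct[((ct[:,0]>235)|(ct[:,1]<216))&(ct[:,1]<243)]
e=cv2.fitEllipse(ct); print(e, tri([(load("w4")[0],(311.68,186.15)),(m,e[0])]),plane(m,e[0],.04))
E
```

```text
t: 9.07
tool_pos: [0.4913, 0.2515, 0.1914]
tool_rot: [-0.001, 1.0, 0.0, 0.001]
force: [0.5, 0.8, 0.2]
opening: 1.004
finger_force: 0.0
[0.4912936  0.2514598  0.19140836]
t: 9.5
tool_pos: [0.4905, 0.3298, 0.1904]
tool_rot: [-0.0, 1.0, -0.0, -0.0]
force: [0.1, -1.0, 0.5]
opening: 1.001
finger_force: 0.0
[0.49045373 0.32980217 0.19037553]
((252.53553771972656, 214.47056579589844), (54.9417839050293, 59.96788787841797), 114.22025299072266) (array([0.49083597, 0.03253457, 0.04055393]), [np.float64(0.0), np.float64(0.0)]) [0.49104839 0.03244305 0.04      ]
```

View pics/w67.png

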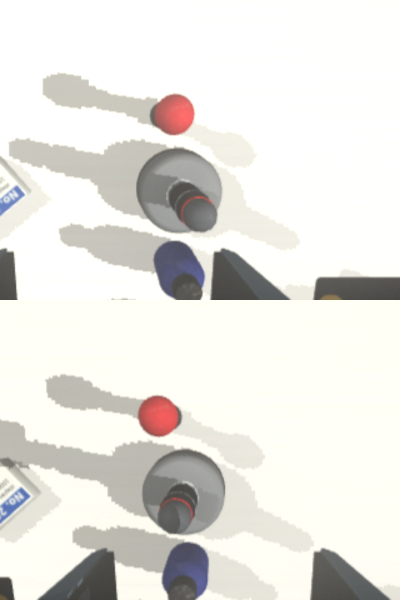

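The picture stacks w6 (top) and w7: the mic head is at (201,214) and (175,217), the dock outline is centred at (179,190) and (184,192), the stamp is above and the ink bottle below, and both are clear of closing along y.

Run:
```python
from h import *
np.set_printoptions(precision=4,suppress=True)
m6,i6=load("w6"); m7,i7=load("w7")
print("head",tri([(m6,(380.8,191.2)),(m7,(280,193.6))]))
print("dock",tri([(m6,(363.2,172)),(m7,(287.2,173.6))]),plane(m6,(363.2,172),.03),plane(m7,(287.2,173.6),.03))
obs=[]
for f,c,m,im in(("w6",(380,188),m6,i6),("w7",(280,188),m7,i7)):
    h=cv2.cvtColor(im,cv2.COLOR_BGR2HSV); mk=(((h[:,:,0]<10)|(h[:,:,0]>170))&(h[:,:,1]>110)&(h[:,:,2]>50)).astype(np.uint8)
    Y,X=np.mgrid[:400,:640]; mk[np.hypot(X-c[0],Y-c[1])>22]=0; ys,xs=np.nonzero(mk); 
    print(f,len(xs),xs.min(),xs.max(),ys.min(),ys.max())
print(totool([.474,.29,.3]))
```

```text
head (array([0.4746, 0.3066, 0.1015]), [np.float64(0.4), np.float64(0.4)])
dock (array([0.4742, 0.3062, 0.0189]), [np.float64(0.2), np.float64(0.2)]) [0.472  0.3043 0.03  ] [0.4724 0.3071 0.03  ]
w6 38 365 387 177 196
w7 40 270 293 178 195
[ 0.0164 -0.0391 -0.1095]
```

```bash
python3 -m inch '{"offset":[[0.016,-0.0234,0],[0,0,0.03],[0,0,0]],"delta_rot":[[0,0,0],[0,0,0],[0,0,0]]}'; python3 -m inch '{"offset":[[0,0,0.04],[0,0,0.035],[0,0,0]],"delta_rot":[[0,0,0],[0,0,0],[0,0,0]]}';python3 -m inch '{"offset":[[0,0,0.018],[0,0,0]],"delta_rot":[[0,0,0],[0,0,0]]}'
python3 - <<'E'
from h import *
s=robot.get_state(); print(s["tool_pos"],Ro.from_quat(s["tool_rot"]).as_matrix()[:,2],totool([.4745,.3064,.067]))
m,im=snap("wrist","w8"); cv2.imwrite("pics/w8c.png",cv2.convertScaleAbs(im,alpha=1.4))
E
```

```text
t: 9.93
tool_pos: [0.4734, 0.3045, 0.1596]
tool_rot: [0.001, 1.0, -0.001, -0.002]
force: [0.2, -0.4, 1.1]
opening: 0.998
finger_force: 0.0
t: 10.3
tool_pos: [0.4736, 0.3056, 0.085]
tool_rot: [0.001, 1.0, -0.001, -0.002]
force: [-0.0, 0.4, 1.2]
opening: 1.001
finger_force: 0.0
t: 10.55
tool_pos: [0.4747, 0.3065, 0.0689]
tool_rot: [0.001, 1.0, -0.0, 0.0]
force: [-0.7, 0.6, 0.3]
opening: 1.001
finger_force: 0.0
[0.4746983  0.30648192 0.06892942] [ 6.79373837e-05 -2.40096642e-05 -9.99999997e-01] [ 1.98349120e-04 -8.20768909e-05  1.92941165e-03]
```

View pics/w8c.png

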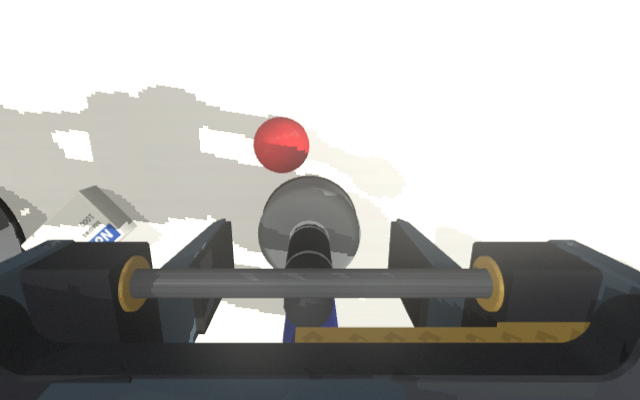

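The wrist view shows the mic centred between the fingers (column 311) in its dock, with the stamp (282,145) clear. Closing.

```bash
python3 -m inch '{"offset":[[0,0,0.002],[0,0,0],[0,0,0],[0,0,0],[0,0,0]],"delta_rot":[[0,0,0],[0,0,0],[0,0,0],[0,0,0],[0,0,0]]}' 230 25; python3 -m inch '{"offset":[[0,0,0],[0,0,0],[0,0,0]],"delta_rot":[[0,0,0],[0,0,0],[0,0,0]]}'
```

```text
t: 11.22
tool_pos: [0.4743, 0.3067, 0.0659]
tool_rot: [0.0, 1.0, -0.0, -0.0]
force: [-0.8, -0.2, 0.4]
opening: 0.482
finger_force: 0.0
t: 11.6
tool_pos: [0.4743, 0.3064, 0.066]
tool_rot: [0.0, 1.0, -0.0, -0.0]
force: [-1.6, -3.0, 1.6]
opening: 0.26
finger_force: 25.0
```

```bash
python3 -m inch '{"offset":[[0,0,-0.02],[0,0,-0.025],[0,0,-0.025],[0,0,0]],"delta_rot":[[0,0,0],[0,0,0],[0,0,0],[0,0,0]]}'; python3 -m inch '{"offset":[[-0.0034,-0.055,0],[-0.0034,-0.055,0],[-0.0034,-0.055,0],[-0.0034,-0.055,0],[-0.003,-0.0536,0]],"delta_rot":[[0,0,0],[0,0,0],[0,0,0],[0,0,0],[0,0,0]]}'; python3 -m inch '{"offset":[[0,0,0],[0,0,0.025],[0,0,0.004],[0,0,0],[0,0,0]],"delta_rot":[[0,0,0],[0,0,0],[0,0,0],[0,0,0],[0,0,0]]}'
python3 - <<'E'
from h import *
s=robot.get_state(); print(s["tool_pos"],Ro.from_quat(s["tool_rot"]).as_matrix()[:,2],totool([.491,.0325,.097]),s["force"])
m,im=snap("side","s9"); c=proj(m,[.49,.03,.08]).astype(int); print(c)
cv2.imwrite("pics/s9c.png",cv2.resize(im[c[1]-60:c[1]+60,c[0]-80:c[0]+80],(800,600),interpolation=2))
E
```

```text
t: 12.1
tool_pos: [0.4751, 0.3072, 0.1372]
tool_rot: [0.0, 1.0, 0.001, 0.001]
force: [0.1, 0.8, -2.0]
opening: 0.255
finger_force: 25.0
t: 12.72
tool_pos: [0.4901, 0.0314, 0.1349]
tool_rot: [0.0, 1.0, 0.0, -0.001]
force: [1.2, 0.6, -1.5]
opening: 0.256
finger_force: 25.0
t: 13.35
tool_pos: [0.4909, 0.0334, 0.1074]
tool_rot: [0.0, 1.0, -0.0, 0.0]
force: [-0.3, 0.1, -3.2]
opening: 0.258
finger_force: 25.0
[0.49094434 0.03342333 0.10735101] [ 5.81434413e-04 -9.80286480e-06 -9.99999831e-01] [-4.98002853e-05 -9.23221003e-04  1.03510502e-02] [-0.28493233  0.0513756  -3.1561142 ]
[317 192]
```

View pics/s9c.png

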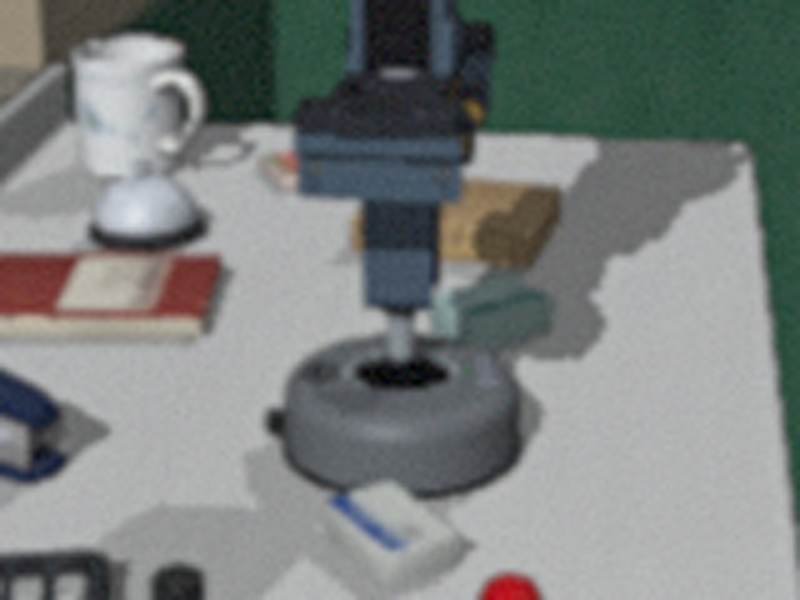

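The side crop shows the mic hanging upright, its pin at (400,340) over the black well (403,373), with the clip box and carton untouched beyond. Descend to contact.

```bash
python3 -m inch '{"offset":[[0,-0.001,0.008],[0,0,0.002],[0,0,0]],"delta_rot":[[0,0,0],[0,0,0],[0,0,0]]}'|grep -E 'pos|force'; for i in 1 ; do python3 -m inch '{"offset":[[0,0,0.001],[0,0,0]],"delta_rot":[[0,0,0],[0,0,0]]}'|grep -E 'pos|force:'; done; python3 -m inch '{"offset":[[0,0,0.001],[0,0,0]],"delta_rot":[[0,0,0],[0,0,0]]}'|grep -E 'pos|force:'; python3 -m inch '{"offset":[[0,0,0.001],[0,0,0]],"delta_rot":[[0,0,0],[0,0,0]]}'|grep -E 'pos|force:'
```

```text
tool_pos: [0.4906, 0.032, 0.0967]
force: [0.4, 0.0, -2.2]
finger_force: 25.0
tool_pos: [0.4907, 0.0321, 0.0959]
force: [-0.1, 0.4, -1.6]
finger_force: 25.0
tool_pos: [0.4907, 0.0321, 0.0949]
force: [0.4, -0.4, -1.9]
finger_force: 25.0
tool_pos: [0.4907, 0.032, 0.0939]
force: [1.2, -0.0, -2.4]
finger_force: 25.0
```

```bash
python3 -m inch '{"offset":[[0,0,0.0007],[0,0,0]],"delta_rot":[[0,0,0],[0,0,0]]}'|grep -E 'pos|force:'; python3 -m inch '{"offset":[[0,0,0.0007],[0,0,0]],"delta_rot":[[0,0,0],[0,0,0]]}'|grep -E 'pos|force:'; python3 -m inch '{"offset":[[0,0,0.0007],[0,0,0]],"delta_rot":[[0,0,0],[0,0,0]]}'|grep -E 'pos|force:'
```

```text
tool_pos: [0.4907, 0.032, 0.0932]
force: [0.8, 0.5, -0.8]
finger_force: 25.0
tool_pos: [0.4907, 0.0321, 0.0925]
force: [1.0, 0.2, -2.1]
finger_force: 25.0
tool_pos: [0.4907, 0.032, 0.0918]
force: [0.2, 0.1, -0.4]
finger_force: 25.0
```

```bash
python3 -m inch '{"offset":[[0,0,0.0007],[0,0,0]],"delta_rot":[[0,0,0],[0,0,0]]}'|grep -E 'pos|force:'; python3 -m inch '{"offset":[[0,0,0.0007],[0,0,0]],"delta_rot":[[0,0,0],[0,0,0]]}'|grep -E 'pos|force:'; python3 -m inch '{"offset":[[0,0,0.0007],[0,0,0],[0,0,0]],"delta_rot":[[0,0,0],[0,0,0],[0,0,0]]}'|grep -E 'pos|force|tor'; python3 -c "
from h import *
m,im=snap('side','s10'); c=proj(m,[.49,.03,.06]).astype(int)
cv2.imwrite('pics/s10c.png',cv2.resize(im[c[1]-30:c[1]+30,c[0]-40:c[0]+40],(800,600),interpolation=2)); print(c)"
```

```text
tool_pos: [0.4908, 0.032, 0.0912]
force: [-1.0, -1.7, 3.6]
finger_force: 25.0
tool_pos: [0.4908, 0.0319, 0.0906]
force: [-1.0, -2.9, 6.8]
finger_force: 25.0
tool_pos: [0.4907, 0.0317, 0.0896]
force: [0.6, -7.0, -0.4]
finger_force: 25.0
[317 199]
```

View pics/s10c.png

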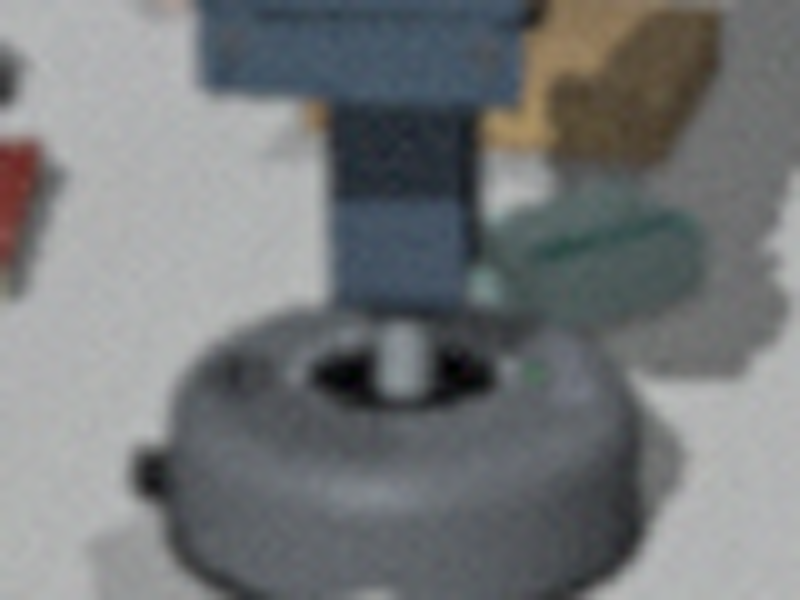

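The crop shows the pin in the well, now at (403,360). Force rose and then fell as the pin entered, with Fy −7 N, so the socket centre lies toward −y. I shift that way to unload it.

```bash
python3 -m inch '{"offset":[[0,-0.0007,0],[0,0,0]],"delta_rot":[[0,0,0],[0,0,0]]}'|grep -E 'pos|force:'; python3 -m inch '{"offset":[[0,-0.0007,0],[0,0,0]],"delta_rot":[[0,0,0],[0,0,0]]}'|grep -E 'pos|force:'; python3 -m inch '{"offset":[[0,0,0.001],[0,0,0]],"delta_rot":[[0,0,0],[0,0,0]]}'|grep -E 'pos|force'
```

```text
tool_pos: [0.4906, 0.0313, 0.0896]
force: [-0.5, -2.6, -1.7]
finger_force: 25.0
tool_pos: [0.4906, 0.0308, 0.0897]
force: [0.1, -0.3, -2.8]
finger_force: 25.0
tool_pos: [0.4907, 0.0307, 0.0886]
force: [0.1, 0.9, -0.2]
finger_force: 25.0
```

```bash
python3 -m inch '{"offset":[[0,0,0.0015],[0,0,0.0015],[0,0,0]],"delta_rot":[[0,0,0],[0,0,0],[0,0,0]]}'|grep -E 'pos|force:'; python3 -m inch '{"offset":[[0,0,0.0015],[0,0,0.0015],[0,0,0]],"delta_rot":[[0,0,0],[0,0,0],[0,0,0]]}'|grep -E 'pos|force:'
```

```text
tool_pos: [0.4907, 0.0306, 0.0856]
force: [0.1, 0.6, -0.8]
finger_force: 25.0
tool_pos: [0.4907, 0.0306, 0.0826]
force: [-0.8, -0.0, -1.9]
finger_force: 25.0
```

Free in the bore, with no side force. I continue down towards home (TCP about 0.069).

```bash
python3 -m inch '{"offset":[[0,0,0.002],[0,0,0.002],[0,0,0.002],[0,0,0]],"delta_rot":[[0,0,0],[0,0,0],[0,0,0],[0,0,0]]}'|grep -E 'pos|force:'; python3 -m inch '{"offset":[[0,0,0.002],[0,0,0.002],[0,0,0]],"delta_rot":[[0,0,0],[0,0,0],[0,0,0]]}'|grep -E 'pos|force:'; python3 -m inch '{"offset":[[0,0,0.001],[0,0,0],[0,0,0]],"delta_rot":[[0,0,0],[0,0,0],[0,0,0]]}'|grep -E 'pos|force'
```

```text
tool_pos: [0.4907, 0.0306, 0.0766]
force: [0.6, -0.4, -1.9]
finger_force: 25.0
tool_pos: [0.4907, 0.0307, 0.0726]
force: [-0.0, 0.1, -1.9]
finger_force: 25.0
tool_pos: [0.4907, 0.0306, 0.0717]
force: [-0.5, 0.2, -1.5]
finger_force: 25.0
```

```bash
for k in 1; do python3 -m inch '{"offset":[[0,0,0.001],[0,0,0]],"delta_rot":[[0,0,0],[0,0,0]]}'|grep -E 'pos|force:';  python3 -m inch '{"offset":[[0,0,0.001],[0,0,0]],"delta_rot":[[0,0,0],[0,0,0]]}'|grep -E 'pos|force:'; python3 -m inch '{"offset":[[0,0,0.0007],[0,0,0]],"delta_rot":[[0,0,0],[0,0,0]]}'|grep -E 'pos|force:'; done
```

```text
tool_pos: [0.4907, 0.0306, 0.0707]
force: [0.1, -0.1, -1.8]
finger_force: 25.0
tool_pos: [0.4907, 0.0306, 0.0697]
force: [-0.1, -0.7, -1.1]
finger_force: 25.0
tool_pos: [0.4907, 0.0306, 0.0692]
force: [-1.1, -2.0, 5.5]
finger_force: 25.0
```

Contact at 0.0692, the expected home height. Now a small centring and a gentle press.

```bash
python3 -m inch '{"offset":[[-0.0,-0.0004,0],[0,0,0]],"delta_rot":[[0,0,0],[0,0,0]]}'|grep -E 'pos|force:'; python3 -m inch '{"offset":[[0,0,0.0005],[0,0,0]],"delta_rot":[[0,0,0],[0,0,0]]}'|grep -E 'pos|force:'
```

```text
tool_pos: [0.4907, 0.0302, 0.0691]
force: [-1.9, -0.9, 3.8]
finger_force: 25.0
tool_pos: [0.4907, 0.0302, 0.0688]
force: [-2.8, -1.6, 10.7]
finger_force: 25.0
```

```bash
python3 -m inch '{"offset":[[0.0005,-0.0003,0],[0,0,0]],"delta_rot":[[0,0,0],[0,0,0]]}'|grep -E 'pos|force:'; python3 -m inch '{"offset":[[0,0,0],[0,0,0],[0,0,0],[0,0,0]],"delta_rot":[[0,0,0],[0,0,0],[0,0,0],[0,0,0]]}' 0|grep -E 'pos|force:|open'; python3 -m inch '{"offset":[[0,0,-0.03],[0,0,-0.04],[0,0,-0.05],[0,0,0]],"delta_rot":[[0,0,0],[0,0,0],[0,0,0],[0,0,0]]}'|grep -E 'pos|force:|open'
python3 - <<'E'
from h import *
m,im=snap("wrist","w11"); ms,ims=snap("side","s11"); c=proj(ms,[.49,.03,.06]).astype(int)
a=cv2.resize(im[110:260,210:410],(400,300),interpolation=2); b=cv2.resize(ims[c[1]-45:c[1]+45,c[0]-60:c[0]+60],(400,300),interpolation=2)
cv2.imwrite("pics/e11.png",np.hstack([a,b])); print(c)
E
```

```text
tool_pos: [0.4905, 0.0299, 0.0687]
force: [-1.6, -0.1, 7.7]
finger_force: 25.0
tool_pos: [0.4902, 0.0299, 0.0685]
force: [-0.5, 0.1, -0.6]
opening: 0.663
finger_force: 0.0
tool_pos: [0.4919, 0.0299, 0.1917]
force: [-0.5, -0.5, -0.7]
opening: 0.998
finger_force: 0.0
[317 199]
```

View pics/e11.png

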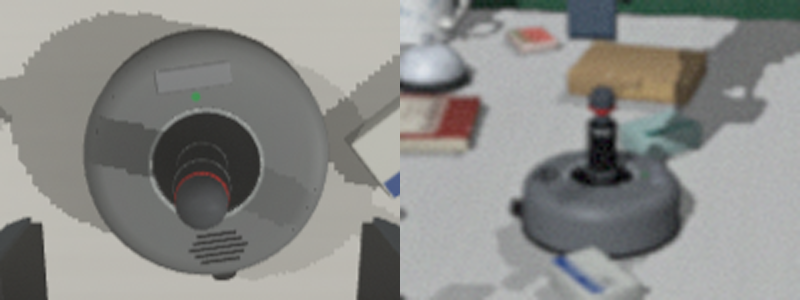

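The end picture shows the mic upright in the well in both views (head at (202,202) left, (600,97) right), with the gripper clear. I check its head position and height before handing in.

Run:
```python
from h import *
m,ms=load("w11")[0],load("s11")[0]
X,e=tri([(m,(311,211)),(ms,(317,183.1))]); print(X,e)
if np.hypot(X[0]-.4902,X[1]-.0299)<.008 and abs(X[2]-.105)<.012: print(robot.close_job())
```

```text
[0.49121966 0.03073067 0.1044488 ] [np.float64(0.6), np.float64(0.6)]
the job is handed in; nothing more can be done
None
```

The clip box lies flat on the free counter and the microphone is plugged into the base unit, upright and at its home height by force and camera check; the kraft carton, ink bottle and hand stamp were not touched, and the job is handed in (no verdict was returned).

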